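# Gauge the depth of a terminal bore

### The arm

A 7-joint arm with a two-finger parallel gripper is mounted at the origin on the work surface. World frame = base frame: x ahead of the robot, y to its left, z up, the work surface at z = 0. Lengths are in m, angles in degrees, forces in N, time in s.
With the tool pointing down it reaches from about 0.425 to 0.875 m from the base axis. Payload 4.7 kg.
Tool frame: the origin (TCP) lies midway between the tips of the shut fingers; the grasp point (between the pads) lies 19 mm behind it; z points along the fingers, y is the line along which they close (so a half turn about z gives the same grasp; the last joint's range is limited). The gripper opens to 87 mm and grips with 3 to 60 N. Pads are 19 mm wide; open, the fingers measure 117 mm over their backs; the gripper's body (75 mm by 190 mm) begins 51 mm behind the grasp point.
Start: joints at [-64.108, 18.392, -4.016, 83.108, 1.295, 78.541, -3.26], TCP at [0.276, 0.589, 0.223] pointing down, gripper open.
Joint ranges: [-163.93, 163.93], [-17.29, 119.83], [-79.2, 71.16], [3.27, 140.29], [-89.18, 269.18], [5.43, 117.66], [-154.24, 154.24]. Speed limits (degrees/s): [147.25, 147.25, 180, 180, 180, 180, 180].

### API

Orientations are given as [roll, pitch, yaw] about the fixed x, y, z axes, in that order (R = Rz(yaw) Ry(pitch) Rx(roll)).
In Python, from cell import env, viewer, boxes_of, masks_of gives the robot as it stands. The module is installed in compiled form; this text tells all that it offers.
- The arm moves only by the tool apply_moves, never from a script. Its argument "moves" is a list of rows, each a list of 7 numbers: the shift along the tool's x, y, z scaled (see below), then the turn, a rotation vector about the tool's x, y, z scaled (see below), then the opening, from 0 (shut) to 1 (fully open). A call has 1 to 20 rows; each row is the pose to reach, as a shift and turn from the pose commanded when the call began, along the tool's axes at that moment; what a row does not reach only later rows make up. The controller multiplies each number of a shift by 0.2 m and each number of a turn by 1.5 rad. A row lasts 1/10 s, in which the tool goes at most 50 mm and 8.59 degrees, less where a joint would pass 70% of its speed; a pose out of reach is approached as far as the arm can. A call with a number of a shift or a turn outside -1 to 1 is refused whole. A call with a gripper value outside its range is refused whole. The fingers move at their own pace and stop on an object; "grip_force" is the grip in N (left out, the last holds). Time passes only in rows, so rows that repeat a pose let the fingers close. It gives the time, the measured TCP pose, the force, the opening and the grip force at its end, in the units of the state.
- env.get_obs(): the state, without advancing time (a new reading comes with each control period).
- viewer.read_camera(name): name is "scene" or "top"; returns the picture (384x512x3 uint8, red, green, blue); there is no depth.
- viewer.get_calibration(name): a dict with "fov_y" (degrees; the focal length in pixels is half the picture's height over the tangent of half this angle, whatever the lens; pixels are square), "cx", "cy" (the principal point, pixels), "position" and "orientation" of the camera in the world. Camera axes: x right, y up, looking along -z (the intrinsics and any distortion apply to the point x, -y, -z); pixel columns grow to the right and rows downward; lengths in m; the calibration is good to about 2 mm. A picture is of the moment at which its call begins. get_calibration takes no time and is no camera call.
- env.sign_off(): hands the job in; it is judged then, once.
Trained networks look in the newest picture that a camera, given by its name, has taken for a name from the list of things; names that differ only in an ending like _2 or _b are one class to them, and where a whole thing is asked for, a point or a joint stands for the part that bears it (a point fixed in the world has none). Each returns a list of dicts, best first, with "conf" (0 to 1); they miss things now and then, are a little off and sometimes report something else, mostly with a low value. They report only what shows in the picture. A call takes as long as a camera call. They do not tell look-alikes from the thing itself.
- boxes_of(camera, target): "location" ([column, row] in pixels, amid what is visible of it).
- masks_of(camera, target): "pixels" (384x512 bool, what is visible of it) and "location" ([column, row] in pixels, amid what is visible of it).
The state is a dict: "time_s": time; "qpos": joint angles; "joint_velocities": joint speeds; "effort": joint torques, N m; "tool_pos": TCP position; "tool_rot": TCP orientation; "force": force on the tool from outside, world axes, zero at the start; "wrist_torque": the same for the moment, N m; "grip_width": finger opening in m; "grasp_force": force on a finger pad.
Only numpy, scipy, OpenCV 4.12 (cv2) and the standard library are available. Lean on these libraries where they do the work, as an engineer would, in place of code of your own. Each camera call takes 0.05 s, during which the arm holds its last target. There are 200 camera calls.

### The job

Measure how deep the blind bore in the vise-held terminal block is: take the steel depth rod out of its stand and slide it down the bore, pushing the stiff contact ring down ahead of it, until its nose sits on the bottom, without forcing it. Leave the rod standing there and slide the pointer of the height stand level with the rod's top, then let go. Do not disturb the other things on the bench.

Things in the scene. Friction and masses are not known exactly. Their poses are not given: they have to be found in the camera images.
- rod: Loose plain steel depth rod, 110 long overall, about 90 g: a nose 5 diameter and 8 long at the foot, then a flat shoulder and a shank 10 diameter, and a square grip head 15 x 15 and 22 tall at the top (88 to 110 above the foot; its flats face the rod's x and y). Origin at the centre of the foot, z along the rod to its head. At the start it stands upright in its stand.
- rod_tip (a point): Centre of the rod's foot (same point as the rod's origin).
- rod_top (a point): Centre of the flat top of the rod's head, 110 above the foot.
- holder: Fixed rod stand: black block 60 x 60, 40 tall in all, on a thin 76 x 76 foot, with an upright hole 11 wide in which the rod stands (foot 8 above the bench, top of rod 118 above the bench). Origin under its centre, on the bench.
- socket: Fixed aluminium terminal block, 58 x 58, its top 78 above the bench, held in a small blue vise (footprint 110 along x, 70 along y, a spindle reaching 75 from the centre at -x; jaws 20 lower than the block's top). Origin under its centre, on the bench. An upright blind bore, 11.6 diameter, goes down from the middle of its top.
- bore_mouth (a point): Centre of the bore's mouth (2 mm chamfer), in the plane of the block's top face; z up along the bore. The bottom is hard, 24 to 46 below the mouth, different each time, not otherwise known. The rod's nose must press on it, never with more than 30 N, and stay on it.
- contact_ring (a point): Middle of the top of a brass contact ring that slides stiffly inside the bore, at first 6 to 12 below the mouth. Its opening is 7.4 wide: the rod's nose passes through, the shoulder lands on it and pushes it down ahead. It resists with about 5 N all the way (it stays where it is left and holds up the rod's own weight). Landing on the ring is not the bottom.
- stand: Fixed height stand: dark steel base 90 x 80, 18 tall, its centre 30 from the origin along +x, and an upright steel column, 16 diameter, 235 tall, 60 from the origin along +x, with a ticked strip on its far side. Origin on the bench straight under the pointer's tab.
- pointer (a joint): Height of the pointer carriage on the column, m: 0 at its lowest, where the middle of tab and blade is 100 above the bench; grows upward to 0.110. It slides stiffly (about 3 N up or down) and stays where it is left. It starts high, above any possible rod top.
- pointer_tab (a point): Middle of the carriage's black grip tab, which stands out to the stand's -x, 60 from the column's axis. The tab is 14 wide (along the stand's y), 22 tall and 30 long (18 to the stand's -x of this point, 12 to +x); behind it an 8 x 8 arm leads to the column. x, y, z as the stand's.
- pointer_tip (a point): Far tip of the pointer, a plain 4 mm thick steel blade standing out to the stand's +x beyond the column; at mid thickness, at the same height as the middle of the tab. This is what must be level with the rod's top.
- spool_a: Bystander, to be left alone. White solder spool, upright, 52 diameter, 36 tall. Origin at the underside.
- spool_b: Bystander, to be left alone. Another such spool. Origin at the underside.
- capacitor_a: Bystander, to be left alone. Black upright capacitor, 22 diameter, 30 tall. Origin at the underside.
- capacitor_b: Bystander, to be left alone. Another such capacitor. Origin at the underside.
- multimeter: Bystander, to be left alone. Orange multimeter lying flat, 150 x 75, 43 tall. Origin at the underside.
- circuit_board: Bystander, to be left alone. Green circuit board lying flat, 90 x 60, up to 18 tall. Origin at the underside.
- screwdriver: Bystander, to be left alone. Screwdriver lying on the bench. Origin at the underside.
Not all that is in view belongs to the job. There is more than one size of the rod; the job needs the largest.

How it is judged (in metres and radians):
On the way, in this order (a step that is already met when the one before it is completed fails the run):
1. the rod's foot is in the bore (12 mm or more below its mouth) (horizontal distance between rod_tip and bore_mouth below 0.004 m and z of rod_tip in the frame of bore_mouth below -0.012 m), for 0.1 s.
2. the rod presses on the bottom of the bore with more than 1 N (all of step 1 and z of rod_tip in the frame of bore_bottom below 0.002 m and contact force between rod and bore_floor above 1 N), for 0.1 s.
3. the pointer is level with the top of the rod (3 mm) (all of step 1 and z of rod_top in the frame of pointer_tip between -0.003 and 0.003 m), for 0.2 s.
At the end, for the whole second after the job is handed in: The rod stands upright in the bore (within 8 degrees, foot within 4 mm of the bore's axis), its nose still on the bottom of the bore to 2 mm, and the pointer's tip is level with the rod's top to 3 mm; both are at rest (all of step 3 and z of rod_tip in the frame of bore_bottom below 0.002 m and angle between rod's own z axis and vertical below 0.15 rad and linear speed of rod below 0.01 m/s and velocity of joint pointer between -0.005 and 0.005 m/s); the robot touches nothing.
It fails at once if the rod is pressed on the bottom of the bore with more than 30 N (contact force between rod and bore_floor above 30 N).
It fails at once if a bystander is moved more than 30 mm (distance of any of spool_a, spool_b, capacitor_a, capacitor_b, multimeter, circuit_board, screwdriver from where it was at the start of the episode above 0.03 m).
It also fails if it takes over 72 s, if anything falls off the work surface, if the arm or the gripper's body presses on something with over 40 N, if the wrist force passes 120 N, or if a joint passes its speed limit or range.

## Working session

There is one attempt and no reset: what is moved stays moved. The work goes in short steps, Python scripts to look and compute and a tool call to move; the robot and the scene stay as the last step left them, time stands still between calls to the robot, and variables do not carry over. Pictures are saved under pics/ and viewed, at most 12 in all, crops included, and the job is handed in when it is done.

Besides the shell and the picture viewer there is one more tool, called after "Emit:" as name(argument=value, ...), one argument or row to a line, values as JSON. apply_moves: Moves the arm, as the interface text tells. Shifts and turns lie within -1 to 1; 1 stands for 0.2 m of shift or 1.5 rad of turn. Its arguments: {"type":"object","properties":{"moves":{"type":"array","items":{"type":"array","items":{"type":"number","minimum":-1,"maximum":1}}},"grip_force":{"type":"number"}},"required":["moves"]}

```bash
mkdir -p pics; cat > h.py <<'E'
import numpy as np, cv2
from cell import env, viewer, boxes_of, masks_of
from scipy.spatial.transform import Rotation as R
def cal(n):
    c=viewer.get_calibration(n); f=192/np.tan(np.radians(c['fov_y'])/2)
    return c,f,np.array(c['position']),R.from_euler('xyz',c['orientation'],degrees=True).as_matrix()
def onplane(n,px,z):
    c,f,p,M=cal(n); d=M@np.array([(px[0]-c['cx'])/f,-(px[1]-c['cy'])/f,-1.]); return p+d*(z-p[2])/d[2]
def proj(n,P):
    c,f,p,M=cal(n); q=M.T@(np.array(P)-p); return np.array([c['cx']+f*q[0]/-q[2], c['cy']-f*q[1]/-q[2]])
E
python3 - <<'E'
from h import *
for n in('scene','top'):
    print(viewer.get_calibration(n))
    im=viewer.read_camera(n); cv2.imwrite(f'pics/{n}0.png',im[...,::-1])
    for t in('rod','holder','socket','stand','pointer_tab','pointer_tip','spool_a','capacitor_a','multimeter'):
        print(n,t,[(round(d['conf'],2),np.round(d['location'],1).tolist()) for d in boxes_of(n,t)][:4])
a=cv2.imread('pics/scene0.png');b=cv2.imread('pics/top0.png')
print(env.get_obs())
E
```

```text
{'fov_y': 49.188973288248114, 'cx': 256.221022160476, 'cy': 190.50871792113696, 'position': array([ 1.00753699, -0.46769258,  0.67985343]), 'orientation': array([47.15873846,  0.98810532, 45.31693894])}
scene rod [(0.54, [124.7, 272.9]), (0.48, [155.6, 231.2]), (0.41, [188.9, 273.5])]
scene holder [(0.59, [164.2, 263.6])]
scene socket [(0.57, [339.2, 147.8]), (0.51, [243.0, 356.5])]
scene stand [(0.95, [266.3, 187.1])]
scene pointer_tab [(0.84, [261.5, 137.7])]
scene pointer_tip [(0.97, [262.1, 139.7])]
scene spool_a [(0.58, [259.8, 269.1]), (0.47, [259.4, 160.0])]
scene capacitor_a []
scene multimeter [(0.71, [153.8, 232.7]), (0.63, [392.6, 187.3]), (0.4, [260.3, 271.5])]
{'fov_y': 55.17260931971713, 'cx': 264.10851539347544, 'cy': 194.51919871428726, 'position': array([0.53308752, 0.00324479, 0.84533891]), 'orientation': array([  3.62333701,  -0.31922706, -90.72218619])}
top rod [(0.71, [243.3, 132.8]), (0.63, [397.3, 231.0]), (0.62, [257.9, 211.3]), (0.44, [382.4, 226.5])]
top holder [(0.73, [369.2, 225.7])]
top socket [(0.65, [138.3, 219.7])]
top stand [(0.81, [257.7, 218.6])]
to
[... 305 characters left out ...]
1.0, 'qpos': array([-64.10841848,  18.39083401,  -4.01558746,  83.10780062,
         1.29380016,  78.54021651,  -3.25886027]), 'joint_velocities': array([ 0.03911132,  0.06322139, -0.06363456,  0.09789806,  0.04479178,
       -0.0480651 , -0.05003663]), 'effort': array([ 4.58156246e-04, -4.91121948e+01, -4.02559200e-01, -3.12771463e+01,
       -6.35003066e-02,  3.38690076e-02,  2.97504562e-05]), 'tool_pos': array([0.27559677, 0.58870759, 0.22259662]), 'tool_rot': array([1.79993788e+02, 1.70744114e-03, 1.54917635e+02]), 'force': array([-0.36463693, -0.33182415,  0.78426422]), 'wrist_torque': array([ 0.00092514, -0.02638198, -0.00077286]), 'grasp_force': 0.0, 'grip_width': 0.08716260616772048}
```

View pics/scene0.png

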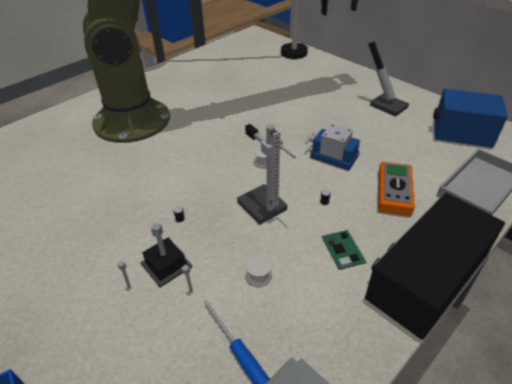

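View pics/top0.png

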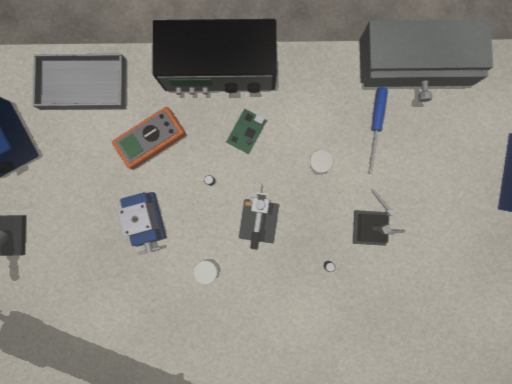

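The scene view shows the tall rod in the black stand (157,235), with look-alike small pins at (123,275) and (187,278). The height stand is at (268,185), the block in the vise at (336,145), and the base of the arm at upper left. In the top view the holder is at (371,228), the vise block at (137,219), the pointer stand at (259,220), a lying pin at (381,201) and something upright at (425,93). I'll check the rod choice in a close crop.

```bash
python3 - <<'E'
from h import *
a=cv2.imread('pics/scene0.png');b=cv2.imread('pics/top0.png')
f=lambda im,x,y,w,h,s:cv2.resize(im[y:y+h,x:x+w],None,fx=s,fy=s,interpolation=cv2.INTER_CUBIC)
l=np.vstack([f(a,100,215,100,75,4),f(a,230,115,100,75,4)])
r=np.vstack([f(b,340,180,100,75,4),f(b,210,175,100,75,4)])
cv2.imwrite('pics/crop1.png',np.hstack([l,r]))
for n in('scene','top'):
  for t in('rod','holder','socket','stand','pointer_tip'):
    for d in masks_of(n,t)[:3]:
      m=d['pixels'].astype(np.uint8); ys,xs=np.nonzero(m); 
      if len(xs)==0: continue
      print(n,t,round(d['conf'],2),np.round(d['location'],1),len(xs),(xs.min(),xs.max(),ys.min(),ys.max()),cv2.minAreaRect(np.c_[xs,ys].astype(np.float32)))
E
```

```text
scene rod 0.73 [156.1 233. ] 262 (np.int64(151), np.int64(165), np.int64(223), np.int64(255)) ((159.75001525878906, 238.75001525878906), (33.5201416015625, 11.700427055358887), 71.56504821777344)
scene rod 0.67 [125.9 273.3] 134 (np.int64(118), np.int64(130), np.int64(261), np.int64(287)) ((125.5206298828125, 273.5464172363281), (27.41434669494629, 7.615096092224121), 66.03751373291016)
scene rod 0.52 [184.4 273.9] 123 (np.int64(182), np.int64(192), np.int64(266), np.int64(291)) ((186.9399871826172, 278.5799865722656), (25.73868751525879, 7.35391092300415), 81.8698959350586)
scene holder 0.62 [164.1 262.5] 1437 (np.int64(141), np.int64(192), np.int64(237), np.int64(287)) ((164.47998046875, 261.1399841308594), (41.19999313354492, 40.59999084472656), 53.13010025024414)
scene socket 0.96 [339.3 149.1] 1604 (np.int64(306), np.int64(359), np.int64(125), np.int64(169)) ((333.478759765625, 143.89236450195312), (53.66822052001953, 39.21619415283203), 19.798877716064453)
scene stand 0.92 [265.8 188.3] 2530 (np.int64(237), np.int64(294), np.int64(124), np.int64(225)) ((265.9389953613281, 174.5
[... 1088 characters left out ...]
42.23532104492188, 222.94119262695312), (58.69362258911133, 40.26091003417969), 75.96376037597656)
top stand 0.58 [259.5 219.1] 1661 (np.int64(239), np.int64(278), np.int64(182), np.int64(249)) ((259.33001708984375, 216.19000244140625), (35.49676513671875, 66.18519592285156), 8.130102157592773)
top pointer_tip 0.71 [256.3 209.8] 515 (np.int64(245), np.int64(269), np.int64(174), np.int64(249)) ((255.07041931152344, 211.289306640625), (24.290632247924805, 72.48053741455078), 15.124006271362305)
top pointer_tip 0.49 [143.1 219. ] 2035 (np.int64(118), np.int64(165), np.int64(192), np.int64(253)) ((142.13055419921875, 223.32342529296875), (59.78080749511719, 40.59856033325195), 74.35775756835938)
```

View pics/crop1.png

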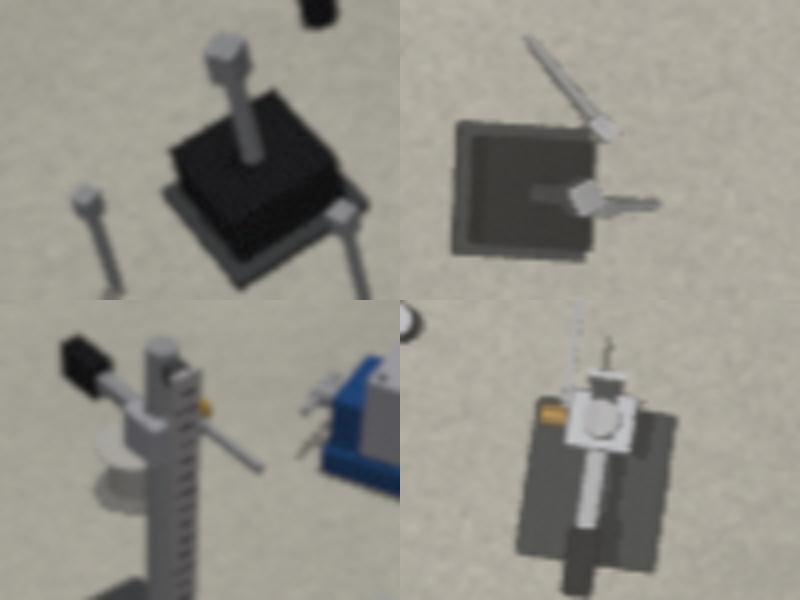

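Look-alikes are the small pins lying flat: top (382,200) and (397,231), scene (123,275) and (187,278), plus an upright object at top (425,93). The rod standing in the black stand (scene 157,226, top 386,229) is clearly the largest, so I choose that one. Next I compute the positions.

```bash
python3 - <<'E'
from h import *
b=cv2.imread('pics/top0.png');a=cv2.imread('pics/scene0.png')
for nm,pt,ps,z in(('rodtop',(386.3,229.2),(157,225.5),.118),('holdertop',(373,227.8),None,.04),('bore',(135,219),(337,131),.078),('coltop',(260.75,205),(270,127),.235)):
    print(nm,'top',onplane('top',pt,z)[:2].round(4), 'scene',None if ps is None else onplane('scene',ps,z)[:2].round(4))
f=lambda im,x,y,w,h,s:cv2.resize(im[y:y+h,x:x+w],None,fx=s,fy=s,interpolation=cv2.INTER_CUBIC)
x=np.hstack([np.vstack([f(b,110,195,50,37,8),f(b,366,214,50,37,8)]),np.vstack([f(a,310,115,50,37,8),f(a,135,212,50,37,8)])])
cv2.imwrite('pics/crop2.png',x)
E
```

```text
rodtop top [ 0.5075 -0.2419] scene [ 0.5072 -0.2401]
holdertop top [ 0.5082 -0.2391] scene None
bore top [0.5339 0.2675] scene [0.528  0.2735]
coltop top [0.5543 0.0052] scene [0.5557 0.0045]
```

View pics/crop2.png

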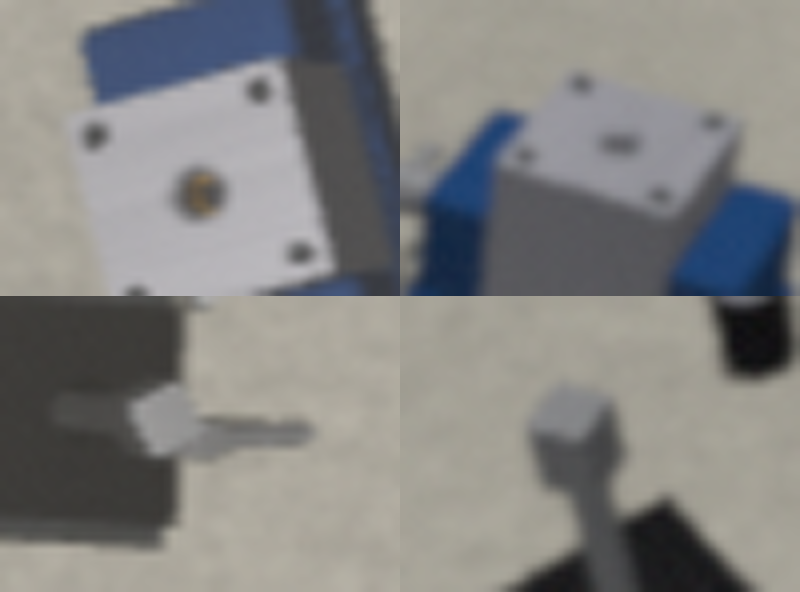

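```bash
python3 - <<'E'
from h import *
for nm,pt,ps,z in(('rodtop',(386.7,229.3),(156.4,226.2),.118),('bore',(135,219.1),(337.5,132.5),.078)):
    print(nm,'top',onplane('top',pt,z)[:2].round(4), 'scene',None if ps is None else onplane('scene',ps,z)[:2].round(4))
o=lambda n,px,z:onplane(n,px,z)[:2]
c=[o('scene',((u-400)/8+310,v/8+115),.118) for u,v in((582,82),(713,121),(526,155),(660,195))]
q=[o('scene',((u-400)/8+135,(v-296)/8+212),.118) for u,v in((568,383),(612,398),(577,440),(528,428))]
q=np.array(q);print('head yaw scene',[np.degrees(np.arctan2(*(q[(i+1)%4]-q[i])[::-1]))%90 for i in range(4)],[np.linalg.norm(q[(i+1)%4]-q[i]) for i in range(4)])
q=np.array([o('top',(u/8+366,(v-296)/8+214),.118) for u,v in((175,384),(200,428),(163,455),(130,408))])
print('head yaw top',[np.degrees(np.arctan2(*(q[(i+1)%4]-q[i])[::-1]))%90 for i in range(4)])
# tab in scene, top; column axis
P0=o('top',(260.75,205),.235)
# stand yaw from base edges (top crop): left edge (537,397)->(518,553), right edge (676,415)->(655,570)
for p,r in(((537,397),(518,553)),((676,415),(655,570))):
    A=[o('top',(210+(u-400)/4,175+(v-300)/4),.018) for u,v in(p,r)]; d=A[0]-A[1]; print('stand yaw',np.degrees(np.arctan2(d[1],d[0])))
# tab end centre top crop (577,596)/ start (580,530)
for z in(.18,.19,.2,.21): print(z,o('top',(210+177.5/4,175+263/4),z), o('scene',(230+86/4,115+68/4/1),z))
# bore yaw: block edge
E
```

```text
rodtop top [ 0.5073 -0.2426] scene [ 0.5078 -0.2419]
bore top [0.5337 0.2675] scene [0.5328 0.2692]
head yaw scene [np.float64(21.490043613645202), np.float64(20.772128028413704), np.float64(27.410292709759972), np.float64(19.39598385972782)] [np.float64(0.011900399910620009), np.float64(0.013928797903690745), np.float64(0.012347560970543356), np.float64(0.015211440606314899)]
head yaw top [np.float64(28.077326809648042), np.float64(34.79587343528371), np.float64(33.71279069834037), np.float64(26.957573907640388)]
stand yaw -7.463133864355832
stand yaw -8.580410032927904
0.18 [0.49202666 0.01757331] [0.48493667 0.02332755]
0.19 [0.4926438  0.01735796] [0.49539174 0.01350426]
0.2 [0.49326094 0.0171426 ] [0.50584681 0.00368098]
0.21 [0.49387809 0.01692724] [ 0.51630188 -0.0061423 ]
```

```bash
cat >> h.py <<'E'
def plan(*wps):
    "waypoints (x,y,z,yaw): print unit rows from the present pose"
    s=env.get_obs(); p=np.array(s['tool_pos']); M=R.from_euler('xyz',s['tool_rot'],degrees=True)
    print('now',round(s['time_s'],2),p.round(4),np.round(s['tool_rot'],2),'f',np.round(s['force'],2),'w',round(s['grip_width'],4),'gf',round(s['grasp_force'],1))
    for w in wps:
        T=R.from_euler('xyz',[180,0,w[3]],degrees=True)
        print(w,(M.inv().apply(np.array(w[:3])-p)/.2).round(4),((M.inv()*T).as_rotvec()/1.5).round(4))
E
python3 - <<'E'
from h import *
plan((.36,.45,.29,150),(.42,.44,.30,140))
E
```

```text
now 1.5 [0.2756 0.5887 0.2226] [180.     0.   154.92] f [-0.26 -0.44  0.51] w 0.087 gf 0.0
(0.36, 0.45, 0.29, 150) [-0.6762 -0.4492 -0.3371] [0.0001 0.     0.0572]
(0.42, 0.44, 0.3, 140) [-0.9691 -0.3673 -0.3871] [1.000e-04 0.000e+00 1.736e-01]
```

Emit:
apply_moves(
  moves=[
    [-0.24, -0.09, -0.2, 0, 0, 0.1, 1],
    [-0.48, -0.18, -0.387, 0, 0, 0.19, 1],
    [-0.72, -0.27, -0.387, 0, 0, 0.28, 1],
    [-0.969, -0.367, -0.387, 0, 0, 0.37, 1],
    [-0.969, -0.367, -0.387, 0, 0, 0.453, 1],
    [-0.969, -0.367, -0.387, 0, 0, 0.453, 1],
  ],
)

```text
time_s: 2.1
tool_pos: [0.4253, 0.4348, 0.301]
tool_rot: [179.8, 0.1, 115.3]
force: [-0.1, 0.1, 0.4]
grip_width: 0.0872
grasp_force: 0.0
```

```bash
python3 - <<'E'
from h import *
plan((.47,.25,.30,116),(.5,.08,.30,116))
E
```

```text
now 2.1 [0.4253 0.4348 0.301 ] [1.7985e+02 1.4000e-01 1.1529e+02] f [-0.12  0.11  0.37] w 0.0872 gf 0.0
(0.47, 0.25, 0.3, 116) [-0.931  -0.1929  0.0069] [ 0.0018  0.0017 -0.0083]
(0.5, 0.08, 0.3, 116) [-1.7637 -0.4203  0.0084] [ 0.0018  0.0017 -0.0083]
```

Emit:
apply_moves(
  moves=[
    [-0.24, -0.07, 0, 0, 0, 0, 1],
    [-0.48, -0.14, 0, 0, 0, 0, 1],
    [-0.72, -0.22, 0, 0, 0, 0, 1],
    [-0.95, -0.3, 0, 0, 0, 0, 1],
  ],
)

```text
time_s: 2.5
tool_pos: [0.4489, 0.2419, 0.2999]
tool_rot: [180.0, -0.0, 116.1]
force: [0.1, -0.3, 0.2]
grip_width: 0.087
grasp_force: 0.0
```

Emit:
apply_moves(
  moves=[
    [-0.24, -0.07, 0, 0, 0, 0, 1],
    [-0.48, -0.14, 0, 0, 0, 0, 1],
    [-0.72, -0.22, 0, 0, 0, 0, 1],
    [-0.95, -0.3, 0, 0, 0, 0, 1],
  ],
)

```text
time_s: 2.9
tool_pos: [0.4785, 0.0448, 0.3002]
tool_rot: [179.9, -0.0, 116.1]
force: [1.0, 0.4, 0.3]
grip_width: 0.087
grasp_force: 0.0
```

Emit:
apply_moves(
  moves=[
    [-0.24, -0.07, 0, 0, 0, 0, 1],
    [-0.48, -0.14, 0, 0, 0, 0, 1],
    [-0.72, -0.22, 0, 0, 0, 0, 1],
    [-0.95, -0.3, 0, 0, 0, 0, 1],
    [-0.95, -0.3, 0, 0, 0, 0, 1],
    [-0.95, -0.3, 0, 0, 0, 0, 1],
  ],
)

```text
time_s: 3.5
tool_pos: [0.5079, -0.1514, 0.2999]
tool_rot: [180.0, -0.0, 115.9]
force: [0.7, 0.9, -0.3]
grip_width: 0.0871
grasp_force: 0.0
```

```bash
python3 - <<'E'
from h import *
plan((.5075,-.2422,.20,116),(.5075,-.2422,.089,116))
E
```

```text
now 3.5 [ 0.5079 -0.1514  0.2999] [ 1.7999e+02 -3.0000e-02  1.1591e+02] f [ 0.73  0.94 -0.34] w 0.0871 gf 0.0
(0.5075, -0.2422, 0.2, 116) [-0.4076 -0.2004  0.4992] [ 0.0001 -0.0003 -0.001 ]
(0.5075, -0.2422, 0.089, 116) [-0.4079 -0.2005  1.0542] [ 0.0001 -0.0003 -0.001 ]
```

Emit:
apply_moves(
  moves=[
    [-0.2, -0.1, 0.1, 0, 0, 0, 1],
    [-0.408, -0.2, 0.3, 0, 0, 0, 1],
    [-0.408, -0.2, 0.5, 0, 0, 0, 1],
    [-0.408, -0.2, 0.6, 0, 0, 0, 1],
  ],
)

```text
time_s: 3.9
tool_pos: [0.5059, -0.2407, 0.1759]
tool_rot: [-179.8, -0.2, 116.0]
force: [0.1, 0.5, 0.2]
grip_width: 0.0869
grasp_force: 0.0
```

Emit:
apply_moves(
  moves=[
    [0, 0, 0.1, 0, 0, 0, 0.6],
    [0, 0, 0.2, 0, 0, 0, 0.4],
    [0, 0, 0.3, 0, 0, 0, 0.4],
    [0, 0, 0.4, 0, 0, 0, 0.4],
    [0, 0, 0.453, 0, 0, 0, 0.4],
    [0, 0, 0.453, 0, 0, 0, 0.4],
  ],
)

```text
time_s: 4.5
tool_pos: [0.5074, -0.2395, 0.0878]
tool_rot: [-179.9, -0.2, 116.2]
force: [0.5, 0.4, -0.4]
grip_width: 0.0471
grasp_force: 0.0
```

```bash
python3 - <<'E'
from h import *
plan((.5075,-.2422,.089,116))
f=lambda im,x,y,w,h,s:cv2.resize(im[y:y+h,x:x+w],None,fx=s,fy=s,interpolation=cv2.INTER_CUBIC)
a=viewer.read_camera('scene')[...,::-1];b=viewer.read_camera('top')[...,::-1]
cv2.imwrite('pics/g1.png',np.hstack([f(a,105,180,100,100,4),f(b,335,180,100,100,4)]))
E
```

```text
now 4.5 [ 0.5074 -0.2395  0.0878] [-1.7990e+02 -1.6000e-01  1.1616e+02] f [ 0.48  0.38 -0.4 ] w 0.0471 gf 0.0
(0.5075, -0.2422, 0.089, 116) [-0.0123 -0.0053 -0.0061] [-0.0012 -0.0019  0.0019]
```

View pics/g1.png

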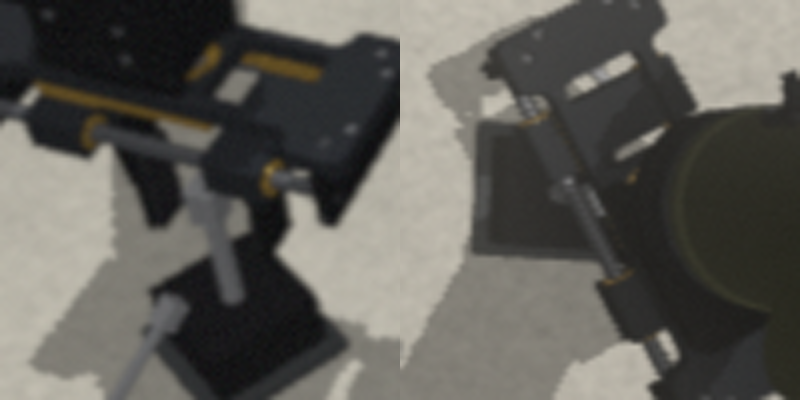

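The picture shows the rod's head centred between the open fingers, with the stand below it and the small pins clear. I close the grip.

Emit:
apply_moves(
  grip_force=25,
  moves=[
    [-0.012, -0.005, 0, 0, 0, 0, 0.3],
    [-0.012, -0.005, 0, 0, 0, 0, 0.15],
    [-0.012, -0.005, 0, 0, 0, 0, 0],
    [-0.012, -0.005, 0, 0, 0, 0, 0],
    [-0.012, -0.005, 0, 0, 0, 0, 0],
    [-0.012, -0.005, 0, 0, 0, 0, 0],
    [-0.012, -0.005, 0, 0, 0, 0, 0],
    [-0.012, -0.005, 0, 0, 0, 0, 0],
    [-0.012, -0.005, 0, 0, 0, 0, 0],
  ],
)

```text
time_s: 5.5
tool_pos: [0.5082, -0.2449, 0.0898]
tool_rot: [180.0, 0.0, 116.0]
force: [-0.6, -0.3, 5.2]
grip_width: 0.0146
grasp_force: 25.0
```

```bash
python3 - <<'E'
from h import *
plan((.5075,-.2422,.25,116))
E
```

```text
now 5.5 [ 0.5082 -0.2449  0.0898] [1.7997e+02 3.0000e-02 1.1598e+02] f [-0.56 -0.26  5.22] w 0.0146 gf 25.0
(0.5075, -0.2422, 0.25, 116) [ 0.0131  0.0032 -0.8011] [ 0.0004  0.0004 -0.0002]
```

Emit:
apply_moves(
  moves=[
    [0, 0, -0.1, 0, 0, 0, 0],
    [0, 0, -0.2, 0, 0, 0, 0],
    [0, 0, -0.4, 0, 0, 0, 0],
    [0, 0, -0.6, 0, 0, 0, 0],
    [0, 0, -0.8, 0, 0, 0, 0],
    [0, 0, -0.8, 0, 0, 0, 0],
  ],
)

```text
time_s: 6.1
tool_pos: [0.5102, -0.2459, 0.2542]
tool_rot: [179.6, 0.3, 116.0]
force: [0.7, -0.5, -0.2]
grip_width: 0.0145
grasp_force: 25.0
```

Emit:
apply_moves(
  moves=[
    [0, 0, -0.2, 0, 0, 0, 0],
    [0, 0, -0.4, 0, 0, 0, 0],
    [0, 0, -0.6, 0, 0, 0, 0],
    [0, 0, -0.6, 0, 0, 0, 0],
    [0, 0, -0.6, 0, 0, 0, 0],
  ],
)

```text
time_s: 6.6
tool_pos: [0.5079, -0.2445, 0.3684]
tool_rot: [-180.0, -0.0, 116.0]
force: [0.0, 0.1, -2.2]
grip_width: 0.0147
grasp_force: 25.0
```

```bash
python3 - <<'E'
from h import *
plan((.515,-.08,.37,116),(.525,.1,.37,116))
im=viewer.read_camera('scene'); cv2.imwrite('pics/lift.png',im[...,::-1])
E
```

```text
now 6.6 [ 0.5079 -0.2445  0.3684] [-1.7998e+02 -3.0000e-02  1.1599e+02] f [ 0.03  0.13 -2.18] w 0.0147 gf 25.0
(0.515, -0.08, 0.37, 116) [ 0.7238  0.3926 -0.0075] [-0.0003 -0.0003 -0.0001]
(0.525, 0.1, 0.37, 116) [ 1.5109  0.8319 -0.0073] [-0.0003 -0.0003 -0.0001]
```

View pics/lift.png

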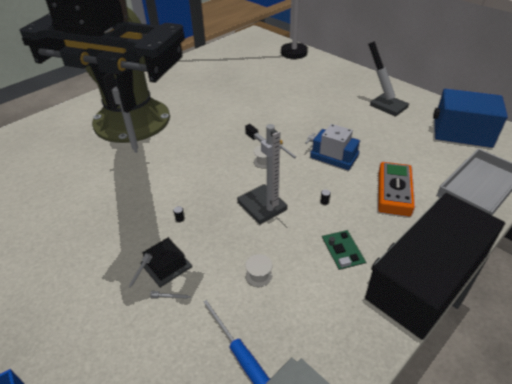

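The picture shows the rod held in the fingers at (127,120). Its stand is now empty, and a look-alike pin lies by the stand (not ours).

Emit:
apply_moves(
  moves=[
    [0.19, 0.1, 0, 0, 0, 0, 0],
    [0.38, 0.2, 0, 0, 0, 0, 0],
    [0.57, 0.31, 0, 0, 0, 0, 0],
    [0.75, 0.41, 0, 0, 0, 0, 0],
  ],
)

```text
time_s: 7.05
tool_pos: [0.5148, -0.0714, 0.3668]
tool_rot: [-179.8, -0.1, 116.0]
force: [0.6, 0.3, -1.6]
grip_width: 0.0146
grasp_force: 25.0
```

Emit:
apply_moves(
  moves=[
    [0.19, 0.1, 0, 0, 0, 0, 0],
    [0.38, 0.2, 0, 0, 0, 0, 0],
    [0.57, 0.31, 0, 0, 0, 0, 0],
    [0.75, 0.41, 0, 0, 0, 0, 0],
  ],
)

```text
time_s: 7.45
tool_pos: [0.5226, 0.0991, 0.3667]
tool_rot: [-179.8, -0.1, 116.0]
force: [-0.1, -0.6, -0.9]
grip_width: 0.0147
grasp_force: 25.0
```

Emit:
apply_moves(
  moves=[
    [0.19, 0.1, 0, 0, 0, 0, 0],
    [0.38, 0.2, 0, 0, 0, 0, 0],
    [0.57, 0.31, 0, 0, 0, 0, 0],
    [0.75, 0.41, 0, 0, 0, 0, 0],
    [0.75, 0.41, 0, 0, 0, 0, 0],
  ],
)

```text
time_s: 7.95
tool_pos: [0.5287, 0.2756, 0.3646]
tool_rot: [-179.6, -0.2, 116.6]
force: [0.0, 1.2, -1.7]
grip_width: 0.0147
grasp_force: 25.0
```

Emit:
apply_moves(
  moves=[
    [0, 0, 0.2, 0, 0, 0, 0],
    [0, 0, 0.4, 0, 0, 0, 0],
    [0, 0, 0.6, 0, 0, 0, 0],
    [0, 0, 0.8, 0, 0, 0, 0],
    [0, 0, 0.9, 0, 0, 0, 0],
    [0, 0, 0.9, 0, 0, 0, 0],
    [0, 0, 0.9, 0, 0, 0, 0],
    [0, 0, 0.9, 0, 0, 0, 0],
  ],
)

```text
time_s: 8.75
tool_pos: [0.5326, 0.2678, 0.1907]
tool_rot: [179.9, -0.0, 116.0]
force: [0.1, -0.2, -0.2]
grip_width: 0.0149
grasp_force: 25.0
```

```bash
python3 - <<'E'
from h import *
plan((.5333,.268,.17,116))
a=viewer.read_camera('scene')[...,::-1];b=viewer.read_camera('top')[...,::-1]
cv2.imwrite('pics/s2.png',a);cv2.imwrite('pics/t2.png',b)
print('proj mouth',proj('scene',(.5333,.268,.078)),proj('top',(.5333,.268,.078)))
f=lambda im,x,y,w,h,s:cv2.resize(im[y:y+h,x:x+w],None,fx=s,fy=s,interpolation=cv2.INTER_CUBIC)
cv2.imwrite('pics/b1.png',np.hstack([f(a,300,80,70,80,5.7),f(b,100,180,70,80,5.7)]))
E
```

```text
now 8.75 [0.5326 0.2678 0.1907] [ 1.7988e+02 -1.0000e-02  1.1597e+02] f [ 0.14 -0.16 -0.21] w 0.0149 gf 25.0
(0.5333, 0.268, 0.17, 116) [-0.0008  0.0033  0.1034] [ 0.0014 -0.0001 -0.0003]
proj mouth [337.37687785 132.79334746] [134.73940908 219.29475136]
```

View pics/b1.png

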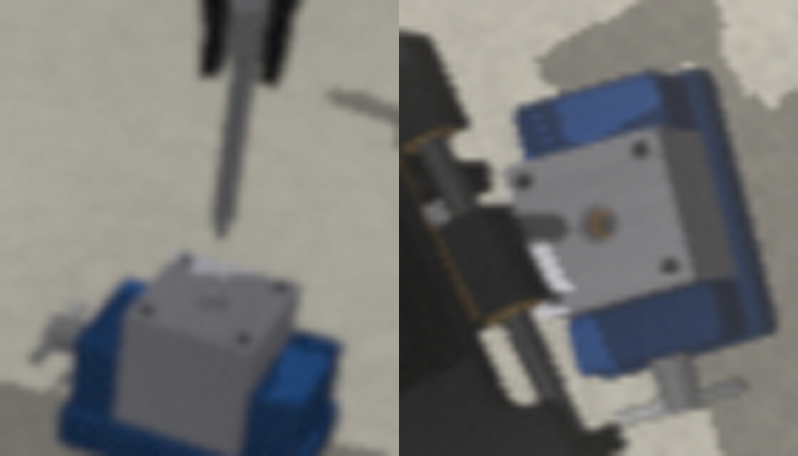

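The picture shows the rod hanging above the block: its foot is at scene (338.8,121.2) and top about (129,219.8), with the bore mouth at scene (337.4,132.8) and top (135,219).

```bash
python3 - <<'E'
from h import *
for z in(.1097,.1177): 
    P=(.5326,.2678,z); print(z,proj('scene',P),proj('top',P),proj('scene',(.5326,.2678,.19)))
P=np.array((.5326,.2678,.1097))
for d in((.005,0,0),(0,.005,0),(0,0,.005)): print(d,proj('scene',P+d)-proj('scene',P),proj('top',P+d)-proj('top',P))
# foot: darkish end; edge profile along the rod, scene
a=cv2.imread('pics/s2.png').astype(int).sum(2)
for r in range(98,126): print(r,a[r,331:350])
E
```

```text
0.1097 [338.59379493 121.85183332] [129.33741946 219.71047874] [342.68314194  92.1512246 ]
0.1177 [338.98131124 119.03733257] [127.87478993 219.73165317] [342.68314194  92.1512246 ]
(0.005, 0, 0) [1.6766441  0.80581868] [ 0.02644346 -2.5131284 ]
(0, 0.005, 0) [ 1.26342099 -0.83521667] [-2.51427751  0.03176644]
(0, 0, 0.005) [ 0.24170803 -1.75550661] [-0.91038115  0.01317955]
98 [477 476 473 472 472 470 470 456 392 282 234 251 315 412 465 475 478 479
 478]
99 [479 475 478 473 473 472 472 449 377 274 237 260 331 424 468 475 478 476
 479]
100 [484 483 480 473 472 472 471 443 365 265 237 260 350 444 475 475 478 479
 478]
101 [485 484 479 478 474 473 468 429 336 256 236 268 357 455 481 484 480 481
 481]
102 [484 484 481 484 483 478 466 416 314 247 241 277 367 457 481 483 485 484
 484]
103 [481 481 485 485 485 488 473 421 307 247 247 286 372 456 476 480 483 487
 482]
104 [478 479 479 477 481 487 473 419 304 246 250 299 389 454 475 476 481 485
 485]
105 [475 474 471 476 474 474 464 407 293 241 253 315 407 460 472 474 481 481
 485]
106 [473 474 478 480 476 470 445 378 276 239 258 332 425 470
[... 899 characters left out ...]
72 450 469 472 473 475 477 473
 474]
118 [466 470 467 468 462 426 344 264 267 320 397 456 469 472 473 475 475 475
 473]
119 [468 466 466 466 461 436 365 283 299 377 443 469 472 474 472 475 474 475
 476]
120 [472 468 469 472 472 456 399 303 324 415 459 472 470 472 475 474 474 470
 472]
121 [472 472 472 478 475 469 425 356 378 444 471 472 472 475 477 475 474 472
 474]
122 [472 468 473 475 477 474 459 438 445 461 472 473 477 473 472 473 474 478
 481]
123 [464 452 460 471 475 471 465 459 461 468 472 475 476 475 472 475 475 475
 479]
124 [420 383 410 453 468 467 465 462 464 466 472 469 472 475 469 474 475 475
 482]
125 [354 298 346 427 460 466 463 468 470 467 465 467 470 471 469 472 475 475
 478]
```

The rod hangs true. I shift it +1.4 mm in x and ease it into the mouth.

Emit:
apply_moves(
  moves=[
    [-0.004, 0.006, 0, 0, 0, 0, 0],
    [-0.004, 0.006, 0.05, 0, 0, 0, 0],
    [-0.004, 0.006, 0.1, 0, 0, 0, 0],
    [-0.004, 0.006, 0.13, 0, 0, 0, 0],
    [-0.004, 0.006, 0.145, 0, 0, 0, 0],
    [-0.004, 0.006, 0.16, 0, 0, 0, 0],
    [-0.004, 0.006, 0.17, 0, 0, 0, 0],
    [-0.004, 0.006, 0.18, 0, 0, 0, 0],
    [-0.004, 0.006, 0.19, 0, 0, 0, 0],
    [-0.004, 0.006, 0.2, 0, 0, 0, 0],
    [-0.004, 0.006, 0.2, 0, 0, 0, 0],
  ],
)

```text
time_s: 9.95
tool_pos: [0.5333, 0.2674, 0.1492]
tool_rot: [-180.0, 0.0, 116.0]
force: [0.8, 0.2, -0.2]
grip_width: 0.0145
grasp_force: 25.0
```

Emit:
apply_moves(
  moves=[
    [0, 0, 0.01, 0, 0, 0, 0],
    [0, 0, 0.02, 0, 0, 0, 0],
    [0, 0, 0.03, 0, 0, 0, 0],
    [0, 0, 0.03, 0, 0, 0, 0],
    [0, 0, 0.03, 0, 0, 0, 0],
  ],
)

```text
time_s: 10.45
tool_pos: [0.5333, 0.2674, 0.1433]
tool_rot: [-180.0, 0.0, 116.0]
force: [-0.4, -0.6, -2.2]
grip_width: 0.0144
grasp_force: 25.0
```

Emit:
apply_moves(
  moves=[
    [0, 0, 0.005, 0, 0, 0, 0],
    [0, 0, 0.01, 0, 0, 0, 0],
    [0, 0, 0.01, 0, 0, 0, 0],
    [0, 0, 0.01, 0, 0, 0, 0],
  ],
)

```text
time_s: 10.85
tool_pos: [0.5333, 0.2674, 0.1413]
tool_rot: [180.0, 0.0, 116.0]
force: [0.6, -0.0, -1.5]
grip_width: 0.0148
grasp_force: 25.0
```

Emit:
apply_moves(
  moves=[
    [0, 0, 0.005, 0, 0, 0, 0],
    [0, 0, 0.01, 0, 0, 0, 0],
    [0, 0, 0.01, 0, 0, 0, 0],
    [0, 0, 0.01, 0, 0, 0, 0],
  ],
)

```text
time_s: 11.25
tool_pos: [0.5336, 0.2676, 0.14]
tool_rot: [179.9, -0.0, 116.0]
force: [-1.2, 0.2, 4.8]
grip_width: 0.0146
grasp_force: 25.0
```

Emit:
apply_moves(
  moves=[
    [0, 0, 0.005, 0, 0, 0, 0],
    [0, 0, 0.01, 0, 0, 0, 0],
    [0, 0, 0.01, 0, 0, 0, 0],
    [0, 0, 0.01, 0, 0, 0, 0],
  ],
)

```text
time_s: 11.65
tool_pos: [0.5334, 0.2675, 0.1373]
tool_rot: [180.0, 0.0, 116.0]
force: [-0.2, -0.7, 2.8]
grip_width: 0.0148
grasp_force: 25.0
```

Emit:
apply_moves(
  moves=[
    [0, 0, 0.005, 0, 0, 0, 0],
    [0, 0, 0.01, 0, 0, 0, 0],
    [0, 0, 0.0125, 0, 0, 0, 0],
    [0, 0, 0.0125, 0, 0, 0, 0],
    [0, 0, 0.0125, 0, 0, 0, 0],
  ],
)

```text
time_s: 12.15
tool_pos: [0.5333, 0.2675, 0.1348]
tool_rot: [180.0, 0.0, 116.0]
force: [-0.0, -0.5, 3.3]
grip_width: 0.015
grasp_force: 25.0
```

Emit:
apply_moves(
  moves=[
    [0, 0, 0.005, 0, 0, 0, 0],
    [0, 0, 0.01, 0, 0, 0, 0],
    [0, 0, 0.0125, 0, 0, 0, 0],
    [0, 0, 0.0125, 0, 0, 0, 0],
    [0, 0, 0.0125, 0, 0, 0, 0],
  ],
)

```text
time_s: 12.65
tool_pos: [0.5333, 0.2675, 0.1323]
tool_rot: [180.0, 0.0, 116.0]
force: [0.7, 0.0, 2.7]
grip_width: 0.0148
grasp_force: 25.0
```

Emit:
apply_moves(
  moves=[
    [0, 0, 0.005, 0, 0, 0, 0],
    [0, 0, 0.01, 0, 0, 0, 0],
    [0, 0, 0.0125, 0, 0, 0, 0],
    [0, 0, 0.0125, 0, 0, 0, 0],
    [0, 0, 0.0125, 0, 0, 0, 0],
  ],
)

```text
time_s: 13.15
tool_pos: [0.5333, 0.2674, 0.1298]
tool_rot: [180.0, 0.0, 116.0]
force: [0.5, 0.8, 3.3]
grip_width: 0.0148
grasp_force: 25.0
```

Emit:
apply_moves(
  moves=[
    [0, 0, 0.005, 0, 0, 0, 0],
    [0, 0, 0.01, 0, 0, 0, 0],
    [0, 0, 0.0125, 0, 0, 0, 0],
    [0, 0, 0.0125, 0, 0, 0, 0],
    [0, 0, 0.0125, 0, 0, 0, 0],
  ],
)

```text
time_s: 13.65
tool_pos: [0.5333, 0.2674, 0.1273]
tool_rot: [180.0, 0.0, 116.0]
force: [1.4, -0.1, 2.2]
grip_width: 0.015
grasp_force: 25.0
```

Emit:
apply_moves(
  moves=[
    [0, 0, 0.005, 0, 0, 0, 0],
    [0, 0, 0.01, 0, 0, 0, 0],
    [0, 0, 0.0125, 0, 0, 0, 0],
    [0, 0, 0.0125, 0, 0, 0, 0],
    [0, 0, 0.0125, 0, 0, 0, 0],
  ],
)

```text
time_s: 14.15
tool_pos: [0.5333, 0.2674, 0.1248]
tool_rot: [180.0, 0.0, 116.0]
force: [1.4, 0.2, 4.0]
grip_width: 0.0146
grasp_force: 25.0
```

Emit:
apply_moves(
  moves=[
    [0, 0, 0.005, 0, 0, 0, 0],
    [0, 0, 0.01, 0, 0, 0, 0],
    [0, 0, 0.0125, 0, 0, 0, 0],
    [0, 0, 0.0125, 0, 0, 0, 0],
    [0, 0, 0.0125, 0, 0, 0, 0],
  ],
)

```text
time_s: 14.65
tool_pos: [0.5333, 0.2674, 0.1223]
tool_rot: [180.0, 0.0, 116.0]
force: [0.5, -0.7, 2.8]
grip_width: 0.015
grasp_force: 25.0
```

Emit:
apply_moves(
  moves=[
    [0, 0, 0.005, 0, 0, 0, 0],
    [0, 0, 0.01, 0, 0, 0, 0],
    [0, 0, 0.0125, 0, 0, 0, 0],
    [0, 0, 0.0125, 0, 0, 0, 0],
    [0, 0, 0.0125, 0, 0, 0, 0],
  ],
)

```text
time_s: 15.15
tool_pos: [0.5333, 0.2674, 0.1198]
tool_rot: [180.0, 0.0, 116.0]
force: [0.2, -0.4, 3.7]
grip_width: 0.0148
grasp_force: 25.0
```

Emit:
apply_moves(
  moves=[
    [0, 0, 0.005, 0, 0, 0, 0],
    [0, 0, 0.01, 0, 0, 0, 0],
    [0, 0, 0.0125, 0, 0, 0, 0],
    [0, 0, 0.0125, 0, 0, 0, 0],
    [0, 0, 0.0125, 0, 0, 0, 0],
  ],
)

```text
time_s: 15.65
tool_pos: [0.5333, 0.2675, 0.1173]
tool_rot: [180.0, 0.0, 116.0]
force: [1.4, -1.2, 4.4]
grip_width: 0.0145
grasp_force: 25.0
```

Emit:
apply_moves(
  moves=[
    [0, 0, 0.005, 0, 0, 0, 0],
    [0, 0, 0.01, 0, 0, 0, 0],
    [0, 0, 0.0125, 0, 0, 0, 0],
    [0, 0, 0.0125, 0, 0, 0, 0],
    [0, 0, 0.0125, 0, 0, 0, 0],
  ],
)

```text
time_s: 16.15
tool_pos: [0.5333, 0.2674, 0.1149]
tool_rot: [180.0, 0.0, 116.0]
force: [1.7, -0.4, 3.5]
grip_width: 0.0146
grasp_force: 25.0
```

Emit:
apply_moves(
  moves=[
    [0, 0, 0.005, 0, 0, 0, 0],
    [0, 0, 0.0075, 0, 0, 0, 0],
    [0, 0, 0.0075, 0, 0, 0, 0],
    [0, 0, 0.0075, 0, 0, 0, 0],
  ],
)

```text
time_s: 16.55
tool_pos: [0.5335, 0.2676, 0.1143]
tool_rot: [180.0, -0.0, 116.0]
force: [-0.4, -0.3, 8.4]
grip_width: 0.015
grasp_force: 25.0
```

```bash
python3 - <<'E'
from h import *
plan((.5333,.268,.113,116))
a=viewer.read_camera('scene')[...,::-1]
cv2.imwrite('pics/s3.png',a)
for z in(.142,.12,.148,.126,.078): print(z,proj('scene',(.5333,.2674,z)))
f=lambda im,x,y,w,h,s:cv2.resize(im[y:y+h,x:x+w],None,fx=s,fy=s,interpolation=cv2.INTER_CUBIC)
cv2.imwrite('pics/b2.png',f(a,310,80,60,60,9))
E
```

```text
now 16.55 [0.5335 0.2676 0.1143] [ 1.7995e+02 -2.0000e-02  1.1599e+02] f [-0.38 -0.25  8.41] w 0.015 gf 25.0
(0.5333, 0.268, 0.113, 116) [ 0.0024 -0.0002  0.0066] [ 0.0005 -0.0002 -0.0002]
0.142 [340.3212286  110.47560401]
0.12 [339.22757417 118.40131255]
0.148 [340.62525875 108.272299  ]
0.126 [339.52260091 116.26325515]
0.078 [337.22761495 132.89500762]
```

View pics/b2.png

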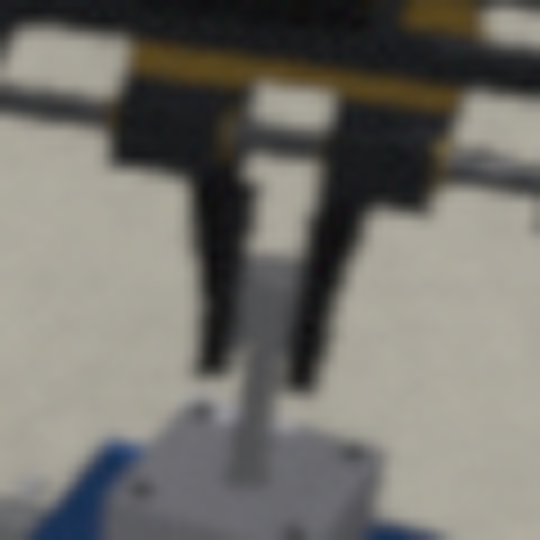

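The picture shows the rod's head in the fingers and the shank down in the bore; the force jumped while the descent stalled. I give one small press to confirm the bottom.

Emit:
apply_moves(
  moves=[
    [0, 0, 0.002, 0, 0, 0, 0],
    [0, 0, 0.004, 0, 0, 0, 0],
    [0, 0, 0.004, 0, 0, 0, 0],
    [0, 0, 0.004, 0, 0, 0, 0],
    [0, 0, 0.004, 0, 0, 0, 0],
  ],
)

```text
time_s: 17.1
tool_pos: [0.5337, 0.2677, 0.1142]
tool_rot: [179.9, -0.0, 116.0]
force: [-0.7, -1.1, 12.1]
grip_width: 0.0146
grasp_force: 25.0
```

Bottom confirmed (12 N total, no further travel). I release and rise.

Emit:
apply_moves(
  moves=[
    [0, 0, 0, 0, 0, 0, 0.2],
    [0, 0, 0, 0, 0, 0, 0.4],
    [0, 0, 0, 0, 0, 0, 0.6],
    [0, 0, 0, 0, 0, 0, 0.6],
    [0, 0, -0.1, 0, 0, 0, 0.6],
    [0, 0, -0.3, 0, 0, 0, 0.6],
    [0, 0, -0.5, 0, 0, 0, 0.6],
    [0, 0, -0.7, 0, 0, 0, 0.6],
    [0, 0, -0.9, 0, 0, 0, 0.6],
    [0, 0, -0.9, 0, 0, 0, 0.6],
  ],
)

```text
time_s: 18.1
tool_pos: [0.5357, 0.2685, 0.2989]
tool_rot: [179.4, -0.1, 116.0]
force: [0.6, 0.0, -0.3]
grip_width: 0.0518
grasp_force: 0.0
```

```bash
python3 - <<'E'
from h import *
plan((.49,.10,.30,172),(.49,.0142,.29,172))
print(env.get_obs()['qpos'].round(1))
E
```

```text
now 18.1 [0.5357 0.2685 0.2989] [ 1.7941e+02 -7.0000e-02  1.1598e+02] f [ 0.63  0.03 -0.33] w 0.0518 gf 0.0
(0.49, 0.1, 0.3, 172) [-0.6574 -0.5745 -0.0122] [ 0.0067  0.0026 -0.6518]
(0.49, 0.0142, 0.29, 172) [-1.0431 -0.763   0.0353] [ 0.0067  0.0026 -0.6518]
[-46.3  10.3  20.   85.1  -3.6  84.6  -0.3]
```

Emit:
apply_moves(
  moves=[
    [-0.1, -0.1, 0, 0, 0, -0.09, 0.6],
    [-0.22, -0.19, 0, 0, 0, -0.18, 0.6],
    [-0.33, -0.29, 0, 0, 0, -0.27, 0.6],
    [-0.44, -0.38, 0, 0, 0, -0.36, 0.6],
    [-0.55, -0.48, 0, 0, 0, -0.45, 0.6],
    [-0.657, -0.575, 0, 0, 0, -0.54, 0.6],
    [-0.657, -0.575, 0, 0, 0, -0.63, 0.6],
    [-0.657, -0.575, 0, 0, 0, -0.652, 0.6],
    [-0.657, -0.575, 0, 0, 0, -0.652, 0.6],
  ],
)

```text
time_s: 19.0
tool_pos: [0.487, 0.0988, 0.2918]
tool_rot: [-180.0, -0.1, 172.0]
force: [-0.3, -0.4, 0.2]
grip_width: 0.0525
grasp_force: 0.0
```

```bash
python3 - <<'E'
from h import *
plan((.4905,.0142,.26,172),(.4905,.0142,.171,172))
a=viewer.read_camera('scene')[...,::-1];b=viewer.read_camera('top')[...,::-1]
cv2.imwrite('pics/s4.png',a);cv2.imwrite('pics/t4.png',b)
for z in(.1394,.1424,.1454): print(z,proj('scene',(.5335,.2676,z)),proj('top',(.5335,.2676,z)))
for z in (.18,.185,.19,.195): print(z,proj('scene',(.555+.05*np.cos(.14),.005-.05*np.sin(.14),z)))
f=lambda im,x,y,w,h,s:cv2.resize(im[y:y+h,x:x+w],None,fx=s,fy=s,interpolation=cv2.INTER_CUBIC)
cv2.imwrite('pics/b3.png',np.hstack([f(a,230,95,130,80,4),f(b,110,195,50,80,4)]))
E
```

```text
now 19.0 [0.487  0.0988 0.2918] [-1.7999e+02 -6.0000e-02  1.7200e+02] f [-0.27 -0.36  0.18] w 0.0525 gf 0.0
(0.4905, 0.0142, 0.26, 172) [-0.0763 -0.4163  0.159 ] [-0.0001 -0.0007  0.    ]
(0.4905, 0.0142, 0.171, 172) [-0.0767 -0.4162  0.604 ] [-0.0001 -0.0007  0.    ]
0.1394 [340.31028274 111.42332008] [123.85031059 219.31857501]
0.1424 [340.46169099 110.32785531] [123.25907846 219.32511791]
0.1454 [340.61372475 109.22786484] [122.66276614 219.33171703]
0.18 [286.15367209 163.05482077]
0.185 [286.2370987  160.98010496]
0.19 [286.32124995 158.88736808]
0.195 [286.40613533 156.77637432]
```

View pics/b3.png

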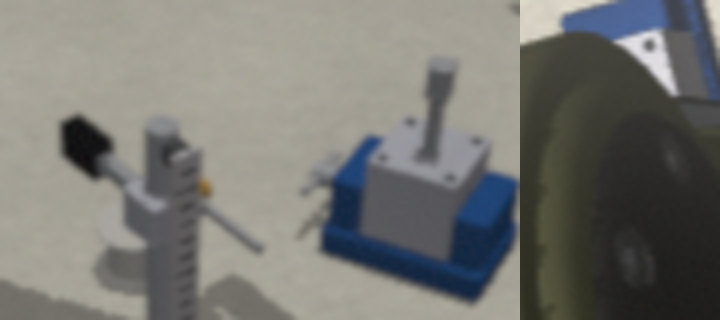

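The picture shows the rod standing upright in the bore, its top at scene (340.5,110.8), and the pointer tab at (251,131). The height of the rod's top comes to about 0.142. Now the tab.

Emit:
apply_moves(
  moves=[
    [-0.02, -0.15, 0, 0, 0, 0, 0.6],
    [-0.05, -0.3, 0, 0, 0, 0, 0.6],
    [-0.077, -0.416, 0.05, 0, 0, 0, 0.6],
    [-0.077, -0.416, 0.15, 0, 0, 0, 0.6],
    [-0.077, -0.416, 0.15, 0, 0, 0, 0.6],
    [-0.077, -0.416, 0.3, 0, 0, 0, 0.6],
    [-0.077, -0.416, 0.45, 0, 0, 0, 0.6],
    [-0.077, -0.416, 0.55, 0, 0, 0, 0.6],
    [-0.077, -0.416, 0.604, 0, 0, 0, 0.6],
    [-0.077, -0.416, 0.604, 0, 0, 0, 0.6],
    [-0.077, -0.416, 0.604, 0, 0, 0, 0.6],
  ],
)

```text
time_s: 20.2
tool_pos: [0.4919, 0.0149, 0.1728]
tool_rot: [180.0, 0.1, 172.1]
force: [-0.1, 0.6, 0.3]
grip_width: 0.052
grasp_force: 0.0
```

```bash
python3 - <<'E'
from h import *
plan((.4905,.0142,.171,172))
a=viewer.read_camera('scene')[...,::-1]
f=lambda im,x,y,w,h,s:cv2.resize(im[y:y+h,x:x+w],None,fx=s,fy=s,interpolation=cv2.INTER_CUBIC)
cv2.imwrite('pics/b4.png',f(a,210,80,100,90,6))
E
```

```text
now 20.2 [0.4919 0.0149 0.1728] [1.7998e+02 7.0000e-02 1.7205e+02] f [-0.13  0.58  0.26] w 0.052 gf 0.0
(0.4905, 0.0142, 0.171, 172) [ 0.0064 -0.0043  0.009 ] [0.0002 0.0008 0.0006]
```

View pics/b4.png

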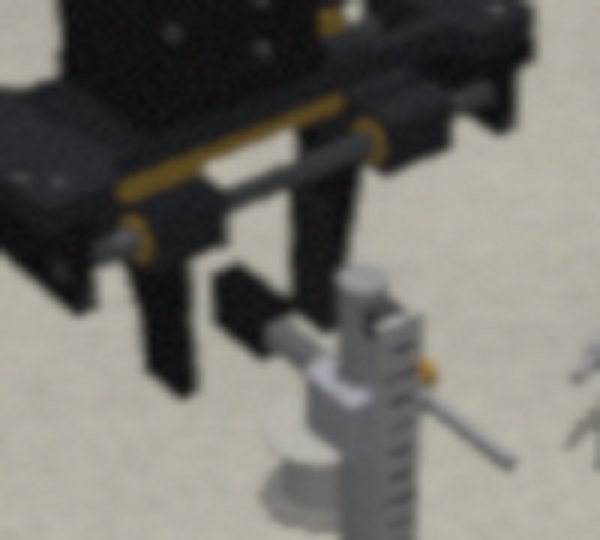

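The picture shows the tab (252,132) between the open fingers, with the column and blade clear. I close on it.

Emit:
apply_moves(
  grip_force=30,
  moves=[
    [0, 0, 0, 0, 0, 0, 0.4],
    [0, 0, 0, 0, 0, 0, 0.25],
    [0, 0, 0, 0, 0, 0, 0],
    [0, 0, 0, 0, 0, 0, 0],
    [0, 0, 0, 0, 0, 0, 0],
    [0, 0, 0, 0, 0, 0, 0],
    [0, 0, 0, 0, 0, 0, 0],
  ],
)

```text
time_s: 20.95
tool_pos: [0.4916, 0.0176, 0.1719]
tool_rot: [179.8, 0.0, 172.1]
force: [0.7, 6.3, -1.7]
grip_width: 0.0137
grasp_force: 30.0
```

Emit:
apply_moves(
  moves=[
    [0, 0.012, 0.03, 0, 0, 0, 0],
    [0, 0.012, 0.08, 0, 0, 0, 0],
    [0, 0.012, 0.14, 0, 0, 0, 0],
    [0, 0.012, 0.2, 0, 0, 0, 0],
    [0, 0.012, 0.26, 0, 0, 0, 0],
    [0, 0.012, 0.32, 0, 0, 0, 0],
    [0, 0.012, 0.36, 0, 0, 0, 0],
    [0, 0.012, 0.39, 0, 0, 0, 0],
    [0, 0.012, 0.4, 0, 0, 0, 0],
    [0, 0.012, 0.4, 0, 0, 0, 0],
  ],
)

```text
time_s: 21.95
tool_pos: [0.4916, 0.0175, 0.0904]
tool_rot: [180.0, 0.0, 172.0]
force: [1.5, 5.2, -2.5]
grip_width: 0.0137
grasp_force: 30.0
```

Emit:
apply_moves(
  moves=[
    [0, 0, 0.01, 0, 0, 0, 0],
    [0, 0, 0.015, 0, 0, 0, 0],
    [0, 0, 0.015, 0, 0, 0, 0],
    [0, 0, 0.015, 0, 0, 0, 0],
  ],
)

```text
time_s: 22.35
tool_pos: [0.4917, 0.0175, 0.0878]
tool_rot: [180.0, 0.0, 172.0]
force: [1.3, 4.6, 1.4]
grip_width: 0.0139
grasp_force: 30.0
```

Emit:
apply_moves(
  moves=[
    [0, 0, 0.01, 0, 0, 0, 0],
    [0, 0, 0.015, 0, 0, 0, 0],
    [0, 0, 0.015, 0, 0, 0, 0],
    [0, 0, 0.015, 0, 0, 0, 0],
  ],
)

```text
time_s: 22.75
tool_pos: [0.4917, 0.0175, 0.0849]
tool_rot: [180.0, 0.0, 172.0]
force: [1.1, 6.0, 0.6]
grip_width: 0.0135
grasp_force: 30.0
```

Emit:
apply_moves(
  moves=[
    [0, 0, 0.005, 0, 0, 0, 0],
    [0, 0, 0.01, 0, 0, 0, 0],
    [0, 0, 0.01, 0, 0, 0, 0],
    [0, 0, 0.01, 0, 0, 0, 0],
  ],
)

```text
time_s: 23.15
tool_pos: [0.4917, 0.0175, 0.0843]
tool_rot: [179.9, -0.0, 172.0]
force: [-5.2, 5.0, 11.6]
grip_width: 0.0139
grasp_force: 30.0
```

Emit:
apply_moves(
  moves=[
    [0, 0, 0.0025, 0, 0, 0, 0],
    [0, 0, 0.005, 0, 0, 0, 0],
    [0, 0, 0.005, 0, 0, 0, 0],
    [0, 0, 0.005, 0, 0, 0, 0],
  ],
)

```text
time_s: 23.55
tool_pos: [0.4917, 0.0175, 0.0843]
tool_rot: [179.9, -0.0, 172.0]
force: [-6.4, 4.4, 19.4]
grip_width: 0.0137
grasp_force: 30.0
```

Emit:
apply_moves(
  moves=[
    [0, 0, -0.03, 0, 0, 0, 0],
    [0, 0, -0.08, 0, 0, 0, 0],
    [0, 0, -0.13, 0, 0, 0, 0],
    [0, 0, -0.17, 0, 0, 0, 0],
    [0, 0, -0.2, 0, 0, 0, 0],
    [0, 0, -0.215, 0, 0, 0, 0],
    [0, 0, -0.222, 0, 0, 0, 0],
    [0, 0, -0.222, 0, 0, 0, 0],
    [0, 0, -0.222, 0, 0, 0, 0],
    [0, 0, -0.222, 0, 0, 0, 0],
  ],
)

```text
time_s: 24.55
tool_pos: [0.4917, 0.0175, 0.126]
tool_rot: [180.0, 0.0, 172.0]
force: [0.5, 4.7, 0.3]
grip_width: 0.0135
grasp_force: 30.0
```

Emit:
apply_moves(
  moves=[
    [0, 0, 0, 0, 0, 0, 0.2],
    [0, 0, 0, 0, 0, 0, 0.4],
    [0, 0, 0, 0, 0, 0, 0.6],
    [0, 0, 0, 0, 0, 0, 0.6],
    [0, 0, 0, 0, 0, 0, 0.6],
    [0, 0, -0.1, 0, 0, 0, 0.6],
    [0, 0, -0.3, 0, 0, 0, 0.6],
    [0, 0, -0.5, 0, 0, 0, 0.6],
    [0, 0, -0.7, 0, 0, 0, 0.6],
    [0, 0, -0.9, 0, 0, 0, 0.6],
    [0, 0, -0.9, 0, 0, 0, 0.6],
    [0, 0, -0.9, 0, 0, 0, 0.6],
  ],
)

```text
time_s: 25.75
tool_pos: [0.492, 0.0166, 0.3079]
tool_rot: [180.0, 0.1, 172.0]
force: [-0.5, -0.1, -0.9]
grip_width: 0.0522
grasp_force: 0.0
```

```bash
python3 - <<'E'
from h import *
plan()
a=viewer.read_camera('scene')[...,::-1].copy(); a0=cv2.imread('pics/s4.png')
c,s=np.cos(np.radians(-8)),np.sin(np.radians(-8))
for z in(.137,.1417,.147): print(z,'rod',proj('scene',(.5335,.2676,z)).round(1),'blade L', [proj('scene',(.555+l*c,.005+l*s,z)).round(1).tolist() for l in(-.078,.03,.06,.075)])
f=lambda im,x,y,w,h,s:cv2.resize(im[y:y+h,x:x+w],None,fx=s,fy=s,interpolation=cv2.INTER_CUBIC)
cv2.imwrite('pics/b5.png',f(a,230,100,130,95,6))
E
```

```text
now 25.75 [0.492  0.0166 0.3079] [1.7996e+02 1.1000e-01 1.7201e+02] f [-0.54 -0.12 -0.9 ] w 0.0522 gf 0.0
0.137 rod [340.2 112.3] blade L [[247.1, 148.8], [279.0, 174.9], [288.8, 182.9], [293.8, 187.0]]
0.1417 rod [340.4 110.6] blade L [[247.1, 147.0], [279.1, 173.1], [288.9, 181.1], [293.9, 185.2]]
0.147 rod [340.7 108.6] blade L [[247.0, 145.0], [279.1, 171.0], [289.0, 179.0], [294.0, 183.1]]
```

View pics/b5.png

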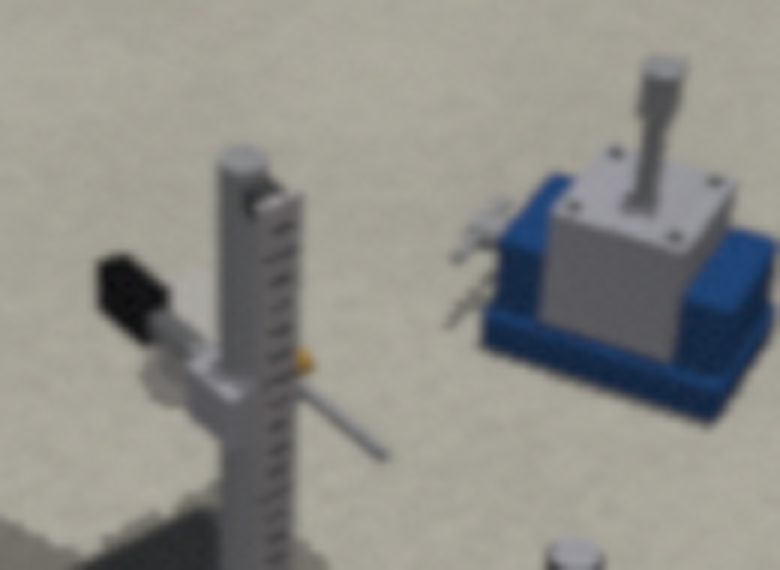

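```bash
python3 - <<'E'
from h import *
print('before');
for z in(.18,.185,.19,.195,.2): print(z,onplane('top',(262,184.5),z)[:2].round(4),onplane('scene',(295,157),z)[:2].round(4))
print('after')
for z in(.13,.135,.14,.145,.15): print(z,onplane('scene',(294.5,176.1),z)[:2].round(4))
b=viewer.read_camera('top')[...,::-1]
f=lambda im,x,y,w,h,s:cv2.resize(im[y:y+h,x:x+w],None,fx=s,fy=s,interpolation=cv2.INTER_CUBIC)
b0=cv2.imread('pics/top0.png');g=cv2.cvtColor(b0,cv2.COLOR_BGR2GRAY)
for r in range(180,200):print(r,g[r,252:275])
E
```

```text
before
0.18 [0.5935 0.0026] [0.6043 0.0233]
0.185 [0.593  0.0026] [0.6083 0.0184]
0.19 [0.5926 0.0026] [0.6124 0.0135]
0.195 [0.5921 0.0026] [0.6164 0.0086]
0.2 [0.5916 0.0026] [0.6204 0.0037]
after
0.13 [0.6039 0.0257]
0.135 [0.6076 0.0212]
0.14 [0.6113 0.0167]
0.145 [0.6149 0.0122]
0.15 [0.6186 0.0078]
180 [166 167 164 161 170 169 170 170 170 169 168 168 167 166 167 168 171 172
 174 173 172 173 172]
181 [169 169 169 169 170 170 170 168 167 168 167 169 168 168 169 170 171 173
 174 173 171 172 172]
182 [168 170 163 161 170 170 167 164 164 167 169 169 170 169 170 171 172 174
 175 175 173 173 171]
183 [170 170 164 161 172 171 169 167 163 164 164 168 169 170 172 172 174 174
 175 173 171 173 169]
184 [174 172 171 171 172 170 170 170 166 152 149 167 171 172 173 172 172 174
 173 172 171 171 169]
185 [174 174 172 174 173 170 173 173 168 151 143 166 172 172 170 171 173 172
 174 174 172 172 170]
186 [174 171 172 174 171 170 171 173 168 150 130 148 169 169 170 170 172 173
 173 173 172 169 167]
187 [172 166 164 172 172 170 169 170 159 131 129 151 171 171 171 169 169 169
 169 171 170 168 166]
18
[... 485 characters left out ...]
66 166]
193 [174 174 175 176 172 172 182 182 181 183 184 185 186 184 180 177 173 167
 165 167 168 167 164]
194 [173 176 177 175 160 129 118 125 134 150 162 163 172 182 180 177 174 169
 167 168 167 165 166]
195 [174 174 177 174 158 123  94  91  92  98 102 102 107 126 157 175 175 171
 169 168 167 167 168]
196 [166 163 171 171 166 139  97  88  87  87  87  87  90 114 153 175 173 169
 165 167 167 169 170]
197 [160 153 157 151 145 128 101  89  87  87  86  85  88 120 157 172 170 168
 166 167 169 173 175]
198 [165 168 184 186 182 158 109  90  88  88  87  88  97 121 143 159 167 168
 170 172 171 173 174]
199 [169 174 188 189 188 165 123 115 114 108  96 105 144 175 174 171 163 158
 167 171 171 171 172]
```

The picture shows the rod upright with its top at (340.5,111), and the blade tip at (294.6,176.2). The tip triangulates to z ≈ 0.142, which matches the rod's top. The gripper is clear, so I hand in.

```bash
python3 -c "
from cell import env
print(env.sign_off())"
```

```text
the job is handed in; nothing more can be done
None
```

The job is handed in, with no verdict returned: the rod stands on the bore's bottom, about 45 mm below the mouth, and the pointer is level with the rod's top at about 142 mm, to roughly 1 mm by my estimate.

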